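# Seat the ejector plate of a vegetable slicer on its drive pin

### The job

The slicer's white ejector plate is only perched on the drive pin of its shaft. Push one of its vanes round with a fingertip until the slot in its hub stands over the pin, then press the plate down until it is fully home, and take the hand away. Do not lift the plate off, and leave the other things around the machine where they are.

Things in the scene. Friction and masses are not known exactly. Their poses are not given: they have to be found in the camera images.
- shaft_top (a point): Centre of the flat end of the slicer's upright steel drive shaft: the axis of the plate and of the chamber. z up, 206 mm above the counter. The shaft is 22 mm across; a red line on its end runs from the centre outwards in the direction of the drive pin.
- pin (a point): Top of the steel drive pin, 30 mm out from the shaft axis, 186 mm above the counter. The pin is a level round dowel 8 mm thick that sticks out to one side of the shaft, to 36 mm from the axis, hidden under the plate until the slot is over it. It is fixed and does not turn; its direction differs from start to start.
- slot (a point): Middle of the plate's key slot, 30 mm out from the axis, at the height of the hub's top. The slot is 13 mm wide, open through the whole hub and out to its edge; the hub is 76 mm across, 16 mm high. A red line runs on from the slot to the rim. The plate goes over the pin when this point is straight above pin to within about 2 mm.
- vane_a (a point): Middle of the top edge of one upright vane of the plate, 66 mm from the axis, a quarter turn anticlockwise (seen from above) of the slot. The vane is 6 mm thick, runs radially from 44 to 89 mm from the axis and stands 20 mm above the plate's flat web; its upper edge is blue. Pushing its side turns the plate about the shaft.
- vane_b (a point): The same on the other vane, a quarter turn clockwise of the slot.
- plate_turn (a joint): Angle (rad) of the plate's slot from the drive pin about the shaft, anticlockwise from above positive. 0 and 6.283 (a full turn) both mean slot over pin. It starts anywhere from 0.7 to 5.58, so either way round may be the shorter. It turns both ways without stops against about 0.06 N m of friction and stays where it is left.
- plate_drop (a joint): How far (m) the plate has gone down its shaft: 0 perched on the pin, 0.008 fully home, negative if lifted. A seal grips the shaft: with the slot over the pin it needs about 5 to 7 N of push and then stays down; out of line it cannot go down. It stays level wherever it is pressed.
- web (a point): Point on the upper face of the plate's flat web, 66 mm from the axis, opposite the slot and midway between the vanes: a clear place to press. 191 mm above the counter while perched, 183 mm when home. The plate is white, 188 mm across; the web is 5 mm thick and runs from the hub to the rim. The hub's top is at 202 mm perched, 194 mm home.
- machine: The slicer, lid off, 360 x 240 mm; origin on the counter under the shaft axis. Its grey round chamber, inner radius 104 mm, has its wall top 226 mm above the counter and a chute gap 90 mm wide towards its -y; a flat deck 165 mm above the counter lies towards its +x, with two hinge lugs 230 mm high between. It does not move.
- pan: Steel catch pan 170 x 200 x 65 mm on the counter under the slicer's chute; origin at the centre of its underside. Leave alone.
- pusher: Black plastic feed pusher, 62 mm across and 116 mm tall, standing on the slicer's rear deck about 190 mm from the shaft; origin at the centre of its underside. Leave alone.
- slicing_disc: Steel slicing disc 176 mm across lying on the counter; origin under its centre. Leave alone.
- platter: Glass platter 250 mm across, 22 mm high; origin under its centre. Leave alone.
- jar: Green glass jar with a brass lid, 72 mm across, 110 mm high; origin under its centre. Leave alone.
- mug: White mug 80 mm across, 95 mm high, handle at its +y; origin under its centre. Leave alone.
- bowl: Blue bowl 150 mm across, 65 mm high; origin under its centre. Leave alone.
- spatula: Black-handled spatula lying on the counter, along its own x. Leave alone.

How it is judged:
By the outcome, as a careful person would: the job done as asked, in the order asked, and still so for the second after the job is handed in, with the robot touching nothing.
It also fails if it takes over 59 s, if anything falls off the work surface, if the arm or the gripper's body presses on something with over 40 N, if the wrist force passes 120 N, or if a joint passes its speed limit or range.

### The arm

A 6-joint arm with a two-finger parallel gripper is mounted at the origin on the work surface. World frame = base frame: x ahead of the robot, y to its left, z up, the work surface at z = 0. Lengths are in m, angles in rad, forces in N, time in s.
With the tool pointing down it reaches from about 0.275 to 0.75 m from the base axis. Payload 10.2 kg.
Tool frame: the origin (TCP) lies at the very end of the fingers, on their centre line; the grasp point (between the pads) lies 19 mm behind it; z points along the fingers, x is the direction in which the jaws open and shut, and the axes are right-handed (so a half turn about z gives the same grasp; the last joint's range is limited). The gripper opens to 85 mm and grips with 20 to 120 N. Pads are 22 mm wide; open, the fingers measure 114 mm over their backs; the gripper's body (76 mm by 85 mm) begins 54 mm behind the grasp point. The pads swing forward as they close: fully open they stand 13 mm farther back than shut.
Start: joints at [1.096, 0.313, 1.498, -0, 1.331, -0.223], TCP at [0.131, 0.508, 0.231] pointing down, gripper open.
Joint ranges: [-2.94, 2.94], [-0.97, 2.17], [0.19, 2.56], [-1.23, 4.37], [0.02, 3.11], [-2.88, 2.88]. Speed limits (rad/s): [2.39, 2.39, 3.01, 3.14, 3.14, 3.14].

### API

Orientations are given as a unit quaternion [w, x, y, z].
In Python, from rig import observe, camera, camera_info, finish_job gives the robot as it stands.
- The arm moves only by the tool move_arm, never from a script. Its argument "increments" is a list of rows, each a list of 3 entries, a list of its own where there are three numbers: the closure, from -1 (fully open) to 1 (shut), then the shift along the tool's x, y, z in m, then the turn about the tool's z in rad. A call has 1 to 12 rows; each row is the pose to reach, as a shift and turn from the pose commanded when the call began, along the tool's axes at that moment; what a row does not reach only later rows make up. A row lasts 1/12 s, in which the tool goes at most 41.7 mm and 7.16 degrees, less where a joint would pass 70% of its speed; a pose out of reach is approached as far as the arm can. A call with a gripper value outside its range is refused whole. The fingers move at their own pace and stop on an object; "squeeze" is the grip in N (left out, the last holds). Time passes only in rows, so rows that repeat a pose let the fingers close. It gives the time, the measured TCP pose, the force and the opening at its end, in the units of the state.
- observe(): the state, without advancing time (a new reading comes with each control period).
- camera(name): name is "scene" or "top" or "wrist"; returns the picture (420x560x3 uint8, red, green, blue); there is no depth.
- camera_info(name): a dict with "fx", "fy", "cx", "cy" (pixels), "k1" (the pictures are not rectified: a ray, as slopes to the right and down, at radius r is drawn at 1 + k1 r^2 times it, then the intrinsics apply), "T" (4x4, takes a point from camera to world coordinates); the wrist camera has in their place "tool_from_camera" (4x4, takes a point from camera to tool coordinates, whose origin is the TCP and whose axes are the tool frame's). Camera axes: x right, y up, looking along -z (the intrinsics and any distortion apply to the point x, -y, -z); pixel columns grow to the right and rows downward; lengths in m; the calibration is good to about 2 mm. A picture is of the moment at which its call begins: read the wrist's pose just before it. camera_info takes no time and is no camera call.
- finish_job(): hands the job in, once; it reports no verdict.
The state is a dict: "time_s": time; "joint_pos": joint angles; "qd": joint speeds; "joint_torque": joint torques, N m; "eef_pos": TCP position; "orientation": TCP orientation; "ft_force": force on the tool from outside, world axes, zero at the start; "torque": the same for the moment, N m; "grip_width": opening from 0.0 (shut) to 1.0 (fully open).
Only numpy, scipy, OpenCV 4.12 (cv2) and the standard library are available. Lean on these libraries where they do the work, as an engineer would, in place of code of your own. Each camera call takes 0.05 s, during which the arm holds its last target.

## Working session

There is one attempt and no reset: what is moved stays moved. The work goes in short steps, Python scripts to look and compute and a tool call to move; the robot and the scene stay as the last step left them, time stands still between calls to the robot, and variables do not carry over. Pictures are saved under pics/ and viewed, and the job is handed in when it is done.

Besides the shell and the picture viewer there is one more tool, called after "Request:" in YAML: its name, and indented under it one key for each argument. move_arm: Moves the arm, as the interface text tells. Its arguments: {"type":"object","properties":{"increments":{"type":"array","items":{"type":"array"}},"squeeze":{"type":"number"}},"required":["increments"]}

```bash
mkdir -p pics; ls; python3 - <<'E'
from rig import *
import cv2
s=observe();print({k:(v if not hasattr(v,'__len__') else [round(float(x),4) for x in v]) for k,v in s.items()})
for n in ["scene","top","wrist"]:
    im=camera(n);cv2.imwrite(f"pics/{n}0.png",cv2.cvtColor(im,cv2.COLOR_RGB2BGR));print(n,camera_info(n))
E
```

```text
pics
{'time_s': 0.0, 'joint_pos': [1.0956, 0.3135, 1.4985, 0.0, 1.331, -0.2234], 'qd': [-0.0005, -0.0016, -0.0009, 0.0003, 0.0002, 0.0005], 'joint_torque': [-0.0011, -41.2267, -25.9748, -0.0002, 0.0042, -0.0], 'eef_pos': [0.1307, 0.5082, 0.2307], 'orientation': [0.0003, 0.7903, 0.6127, -0.0006], 'ft_force': [-1.0519, -0.8847, 0.2272], 'torque': [-0.0154, -0.0223, 0.0304], 'grip_width': 0.9994214886039403}
scene {'fx': 525.3673299247198, 'fy': 525.3673299247198, 'cx': 276.79962778968496, 'cy': 205.8205658662435, 'k1': -0.1619480846883713, 'T': array([[-0.26363829, -0.73209122,  0.62812204,  1.65983857],
       [ 0.96461334, -0.20278019,  0.16852682,  0.26772587],
       [ 0.00399371,  0.65032502,  0.75964559,  1.52866131],
       [ 0.        ,  0.        ,  0.        ,  1.        ]])}
top {'fx': 404.31285791089147, 'fy': 404.31285791089147, 'cx': 277.1502137208698, 'cy': 207.9462849118327, 'k1': -0.07103153533648689, 'T': array([[ 8.00823277e-03,  9.91102457e-01, -1.32860030e-01,
         3.67204024e-01],
       [-9.99967760e-01,  7.85899886e-03, -1.64760992e-03,
        -9.38392633e-03],
       [-5.88803422e-04,  1.32868941e-01,  9.91133441e-01,
         1.27024437e+00],
       [ 0.00000000e+00,  0.00000000e+00,  0.00000000e+00,
         1.00000000e+00]])}
wrist {'fx': 315.8307004200886, 'fy': 315.8307004200886, 'cx': 280.7083274092303, 'cy': 208.44051471807853, 'k1': 0.0208866945504827, 'tool_from_camera': array([[ 9.99999102e-01,  4.31180676e-04,  1.26901704e-03,
         1.73260400e-03],
       [ 8.20569527e-04, -9.45601740e-01, -3.25325493e-01,
        -8.35752845e-02],
       [ 1.05971065e-03,  3.25326242e-01, -9.45601244e-01,
        -1.43845690e-01],
       [ 0.00000000e+00,  0.00000000e+00,  0.00000000e+00,
         1.00000000e+00]])}
```

View pics/scene0.png

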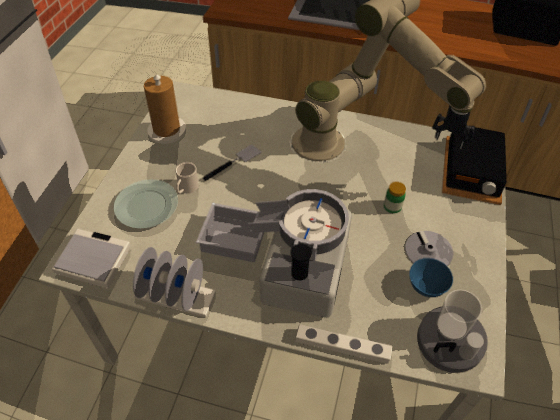

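View pics/top0.png

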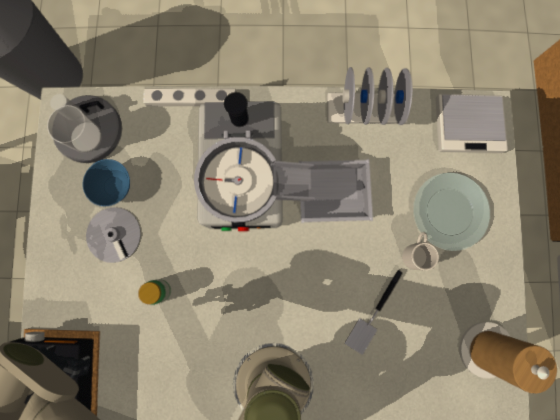

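View pics/wrist0.png

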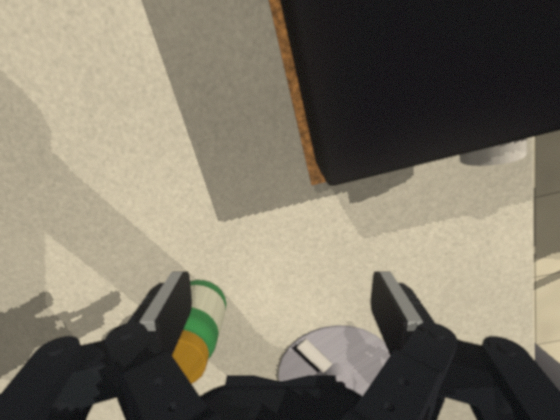

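```bash
cat > h.py <<'E'
import numpy as np, cv2
from scipy.spatial.transform import Rotation as R
from rig import *
def Tcam(n,s=None):
    i=camera_info(n)
    if n!="wrist": return np.array(i["T"])
    T=np.eye(4);q=s["orientation"];T[:3,:3]=R.from_quat([q[1],q[2],q[3],q[0]]).as_matrix();T[:3,3]=s["eef_pos"]
    return T@np.array(i["tool_from_camera"])
def ray(n,px,T):
    i=camera_info(n);px=np.atleast_2d(np.array(px,float))
    K=np.array([[i["fx"],0,i["cx"]],[0,i["fy"],i["cy"]],[0,0,1]])
    u=cv2.undistortPoints(px[:,None],K,np.array([i["k1"],0,0,0.]))[:,0]
    d=np.c_[u[:,0],-u[:,1],-np.ones(len(u))]@T[:3,:3].T
    return T[:3,3],d
def onz(n,px,z,T):
    o,d=ray(n,px,T);return o+d*((z-o[2])/d[:,2])[:,None]
def proj(n,P,T):
    i=camera_info(n);P=np.atleast_2d(P);c=(P-T[:3,3])@T[:3,:3]
    x=c[:,0]/-c[:,2];y=-c[:,1]/-c[:,2];f=1+i["k1"]*(x*x+y*y)
    return np.c_[i["fx"]*x*f+i["cx"],i["fy"]*y*f+i["cy"]]
def grab(n,name,crop=None,sc=1):
    s=observe();im=camera(n);b=cv2.cvtColor(im,cv2.COLOR_RGB2BGR);cv2.imwrite(f"pics/{name}_raw.png",b)
    if crop: x0,y0,x1,y1=crop;b=b[y0:y1,x0:x1]
    cv2.imwrite(f"pics/{name}.png",cv2.resize(b,None,fx=sc,fy=sc,interpolation=cv2.INTER_CUBIC));return s,im
def masks(im):
    h=cv2.cvtColor(im,cv2.COLOR_RGB2HSV)
    red=((h[...,0]<8)|(h[...,0]>172))&(h[...,1]>110)&(h[...,2]>70)
    blue=(h[...,0]>100)&(h[...,0]<125)&(h[...,1]>110)
    return red,blue
E
python3 - <<'E'
from h import *
b=cv2.imread("pics/top0.png");im=b[...,::-1].copy();T=Tcam("top")
cv2.imwrite("pics/top0z.png",cv2.resize(b[90:240,165:315],None,fx=4,fy=4,interpolation=cv2.INTER_CUBIC))
b2=cv2.imread("pics/scene0.png");cv2.imwrite("pics/scene0z.png",cv2.resize(b2[170:320,240:390],None,fx=4,fy=4,interpolation=cv2.INTER_CUBIC))
print(onz("top",[237,180],.206,T))
for nm,m,z in zip(("red","blue"),masks(im),(.2,.206)):
    n,l,st,c=cv2.connectedComponentsWithStats(m.astype(np.uint8))
    for k in range(1,n):
        if 195<c[k][0]<285 and 135<c[k][1]<225: print(nm,st[k],c[k].round(1),onz("top",c[k],z,T).round(4))
E
```

```text
[[0.58467519 0.10073487 0.206     ]]
red [206 178  16   3  25] [213.6 178.8] [[0.5888 0.1649 0.2   ]]
red [238 178   3   3   7] [239. 179.] [[0.5887 0.096  0.2   ]]
blue [239 148   3  15  27] [239.9 154.9] [[0.6542 0.0945 0.206 ]]
blue [233 197   4  16  29] [234.6 205. ] [[0.517  0.1058 0.206 ]]
```

```bash
true
```

```text
(no output)
```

View pics/top0z.png

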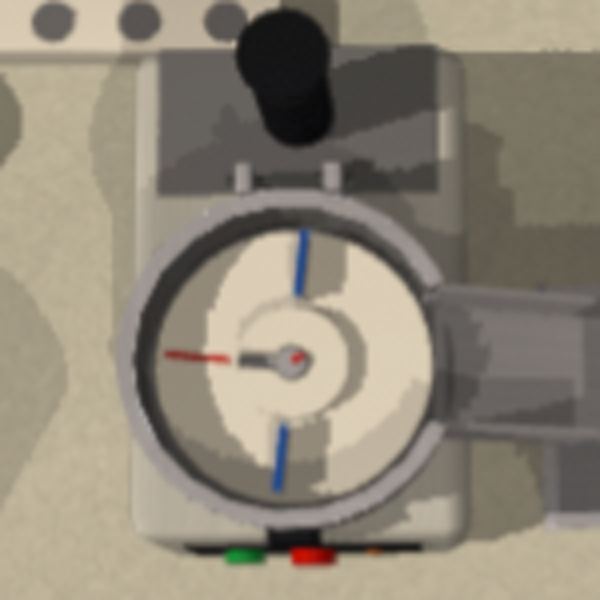

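View pics/scene0z.png

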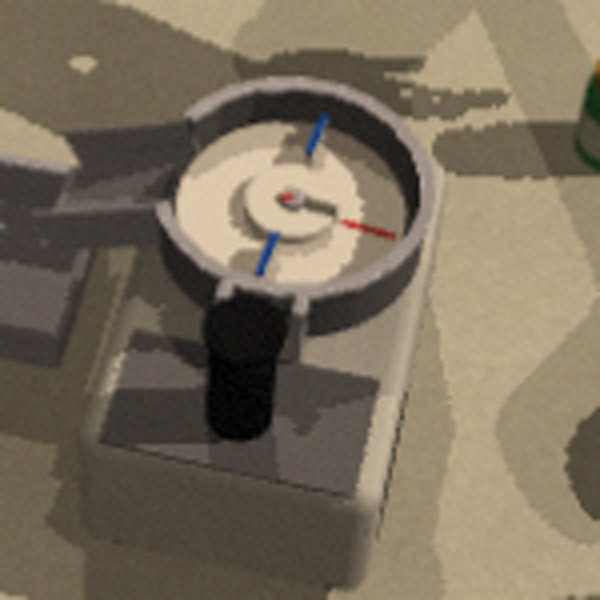

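Request:
move_arm:
  increments:
    - [-1,[0,0,-0.04],0]
    - [-1,[0,0,-0.08],0]
    - [-1,[-0.02,0.04,-0.08],-0.02]
    - [-1,[-0.04,0.08,-0.08],-0.04]
    - [-1,[-0.06,0.115,-0.08],-0.06]
    - [-1,[-0.077,0.152,-0.08],-0.08]
    - [1,[-0.095,0.19,-0.08],-0.1]
    - [1,[-0.113,0.226,-0.08],-0.12]
    - [1,[-0.132,0.263,-0.08],-0.14]
    - [1,[-0.15,0.3,-0.08],-0.16]
    - [1,[-0.168,0.336,-0.08],-0.18]
    - [1,[-0.187,0.373,-0.08],-0.2]

```text
time_s: 1.15
eef_pos: [0.4462, 0.2331, 0.3112]
orientation: [-0.0, 0.725, 0.689, -0.0]
ft_force: [0.0, 1.9, 0.5]
grip_width: 0.141
```

Request:
move_arm:
  increments:
    - [1,[-0.025,0.032,0],-0.02]
    - [1,[-0.05,0.064,0],-0.05]
    - [1,[-0.075,0.096,0.005],-0.05]
    - [1,[-0.1,0.128,0.01],-0.05]
    - [1,[-0.125,0.16,0.015],-0.05]
    - [1,[-0.125,0.16,0.015],-0.05]
    - [1,[-0.125,0.16,0.015],-0.05]

```text
time_s: 1.73
eef_pos: [0.599, 0.1002, 0.2946]
orientation: [-0.001, 0.709, 0.706, -0.001]
ft_force: [-0.5, 0.1, 0.3]
grip_width: 0.004
```

```bash
python3 - <<'E'
from h import *
s,im=grab("wrist","w1",(80,0,480,420),1.4);T=Tcam("wrist",s)
print(s["eef_pos"],s["orientation"],s["joint_pos"],s["time_s"])
for nm,m,z in zip(("red","blue"),masks(im),(.206,.211)):
    n,l,st,c=cv2.connectedComponentsWithStats(m.astype(np.uint8))
    for k in range(1,n):
        if st[k][4]>25: print(nm,st[k],c[k].round(1),onz("wrist",c[k],z,T).round(4))
E
```

```text
[0.59900145 0.10023524 0.29455317] [-0.00102006  0.70864806  0.70556076 -0.00094639] [-2.68981037e-02  4.72216555e-01  1.10692439e+00  3.54211345e-05
  1.56523442e+00 -1.59332857e+00] 1.7333
red [333 195  55   9 286] [359.7 198.8] [[0.588  0.1624 0.206 ]]
red [267 197  13   9  72] [273.1 200.9] [[0.5893 0.0957 0.206 ]]
blue [281  72  12  68 506] [286.2 104.1] [[0.5185 0.1057 0.211 ]]
```

```bash
true
```

```text
(no output)
```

View pics/w1.png

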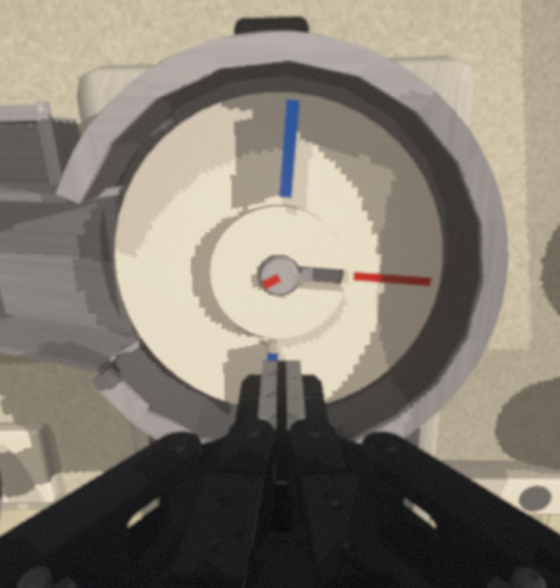

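```bash
python3 - <<'E'
from h import *
im=cv2.imread("pics/w1_raw.png");cv2.imwrite("pics/w1z.png",cv2.resize(im[160:240,230:390],None,fx=5,fy=5,interpolation=cv2.INTER_CUBIC))
s=observe();T=Tcam("wrist",s)
im=im[...,::-1].copy();red,blue=masks(im)
ys,xs=np.nonzero(red[190:212,262:284]);P=onz("wrist",np.c_[xs+262,ys+190],.206,T)[:,:2]
c=P.mean(0);u,sv,v=np.linalg.svd(P-c);print("shaft red",c,v[0],np.degrees(np.arctan2(v[0][1],v[0][0])),(P-c)@v[0].T.__abs__() if 0 else np.ptp((P-c)@v[0]))
ys,xs=np.nonzero(red[190:212,330:390]);P=onz("wrist",np.c_[xs+330,ys+190],.191,T)[:,:2]
c2=P.mean(0);u,sv,v=np.linalg.svd(P-c2);print("slot red",c2,v[0],np.degrees(np.arctan2(v[0][1],v[0][0])),np.ptp((P-c2)@v[0]))
ys,xs=np.nonzero(blue[60:145,270:300]);P=onz("wrist",np.c_[xs+270,ys+60],.211,T)[:,:2]
c3=P.mean(0);u,sv,v3=np.linalg.svd(P-c3);print("vane",c3,v3[0],np.degrees(np.arctan2(v3[0][1],v3[0][0])),np.ptp((P-c3)@v3[0]))
# intersection of slot line & vane line
A=np.c_[v[0],-v3[0]];t=np.linalg.solve(A,c3-c2);print("axis",c2+t[0]*v[0], np.linalg.norm(c3-(c2+t[0]*v[0])))
g=cv2.cvtColor(im,cv2.COLOR_RGB2GRAY)
print("shaft ctr guess",onz("wrist",[279.3,196.4],.206,T))
E
```

```text
shaft red [0.58907735 0.09688648] [-0.4189458   0.90801124] 114.76804918225375 0.00948116638636721
slot red [0.59226177 0.16774518] [0.08155819 0.99666858] 85.32186375335618 0.044746609329967754
vane [0.51817856 0.10679985] [ 0.99639187 -0.0848719 ] -4.868658878943984 0.044057506493985196
axis [0.58679628 0.10095505] 0.06886619776318514
shaft ctr guess [[0.58544766 0.10172681 0.206     ]]
```

View pics/w1z.png

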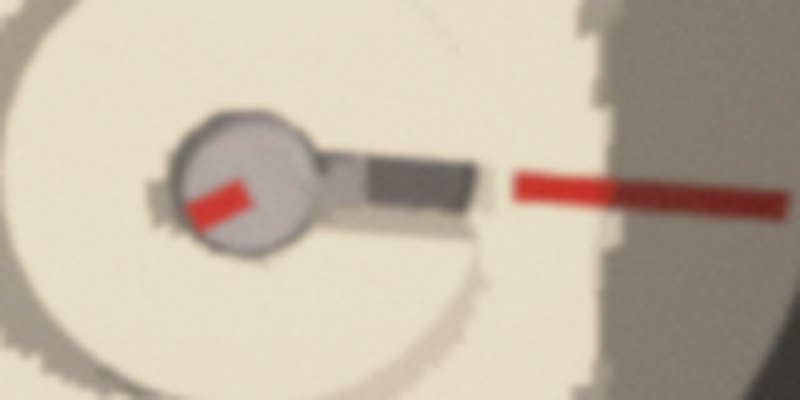

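Request:
move_arm:
  increments:
    - [1,[-0.012,-0.035,0],0]
    - [1,[-0.025,-0.074,0],0]
    - [1,[-0.025,-0.074,0],0]
    - [1,[-0.025,-0.074,0.02],0]
    - [1,[-0.025,-0.074,0.04],0]
    - [1,[-0.025,-0.074,0.06],0]
    - [1,[-0.025,-0.074,0.08],0]
    - [1,[-0.025,-0.074,0.09],0]
    - [1,[-0.025,-0.074,0.096],0]
    - [1,[-0.025,-0.074,0.096],0]

```text
time_s: 2.62
eef_pos: [0.5238, 0.0774, 0.2001]
orientation: [-0.0, 0.707, 0.707, -0.0]
ft_force: [0.3, -0.7, 0.0]
grip_width: 0.005
```

```bash
python3 - <<'E'
from h import *
s,im=grab("wrist","w2");print(s["eef_pos"],s["ft_force"],s["time_s"])
E
```

```text
[0.52378945 0.0774069  0.20009671] [ 0.29267844 -0.67369206  0.00331966] 2.6167
```

```bash
true
```

```text
(no output)
```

View pics/w2.png

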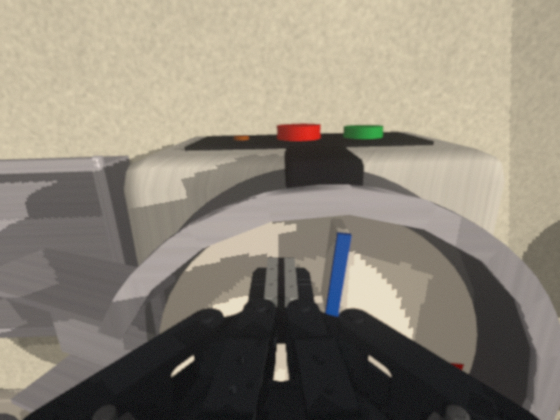

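```bash
python3 - <<'E'
import numpy as np
C=np.array([.586,.101])
def rows(p0,angs,r=.066):
    for a in angs:
        t=np.radians(a);p=C+r*np.array([np.cos(t),np.sin(t)]);d=p-p0
        print(a,[round(d[1],3),round(d[0],3)],p.round(4))
p0=np.array([.5238,.0774]);rows(p0,np.arange(194,115,-7.))
t=np.radians(117);p1=C+.066*np.array([np.cos(t),np.sin(t)]);rows(p1,np.arange(110,45,-6.))
E
```

```text
194.0 [np.float64(0.008), np.float64(-0.002)] [0.522 0.085]
187.0 [np.float64(0.016), np.float64(-0.003)] [0.5205 0.093 ]
180.0 [np.float64(0.024), np.float64(-0.004)] [0.52  0.101]
173.0 [np.float64(0.032), np.float64(-0.003)] [0.5205 0.109 ]
166.0 [np.float64(0.04), np.float64(-0.002)] [0.522 0.117]
159.0 [np.float64(0.047), np.float64(0.001)] [0.5244 0.1247]
152.0 [np.float64(0.055), np.float64(0.004)] [0.5277 0.132 ]
145.0 [np.float64(0.061), np.float64(0.008)] [0.5319 0.1389]
138.0 [np.float64(0.068), np.float64(0.013)] [0.537  0.1452]
131.0 [np.float64(0.073), np.float64(0.019)] [0.5427 0.1508]
124.0 [np.float64(0.078), np.float64(0.025)] [0.5491 0.1557]
117.0 [np.float64(0.082), np.float64(0.032)] [0.556  0.1598]
110.0 [np.float64(0.003), np.float64(0.007)] [0.5634 0.163 ]
104.0 [np.float64(0.005), np.float64(0.014)] [0.57  0.165]
98.0 [np.float64(0.007), np.float64(0.021)] [0.5768 0.1664]
92.0 [np.float64(0.007), np.float64(0.028)] [0.5837 0.167 ]
86.0 [np.float64(0.007), np.float64(0.035)] [0.5906 0.1668]
80.0 [np.float64(0.006), np.float64(0.041)] [0.5975 0.166 ]
74.0 [np.float64(0.005), np.float64(0.048)] [0.6042 0.1644]
68.0 [np.float64(0.002), np.float64(0.055)] [0.6107 0.1622]
62.0 [np.float64(-0.001), np.float64(0.061)] [0.617  0.1593]
56.0 [np.float64(-0.004), np.float64(0.067)] [0.6229 0.1557]
50.0 [np.float64(-0.008), np.float64(0.072)] [0.6284 0.1516]
```

Request:
move_arm:
  increments:
    - [1,[0.008,-0.002,0.001],0]
    - [1,[0.016,-0.003,0.002],0]
    - [1,[0.024,-0.004,0.002],0]
    - [1,[0.032,-0.003,0.002],0]
    - [1,[0.04,-0.002,0.002],0]
    - [1,[0.047,0.001,0.002],0]
    - [1,[0.055,0.004,0.002],0]
    - [1,[0.061,0.008,0.002],0]
    - [1,[0.068,0.013,0.002],0]
    - [1,[0.073,0.019,0.002],0]
    - [1,[0.078,0.025,0.002],0]
    - [1,[0.082,0.032,0.002],0]

```text
time_s: 3.67
eef_pos: [0.5569, 0.1594, 0.1981]
orientation: [-0.0, 0.708, 0.706, -0.0]
ft_force: [-0.7, -1.7, -0.0]
grip_width: -0.002
```

```bash
python3 - <<'E'
from h import *
s,im=grab("wrist","w3");print(s["eef_pos"],s["ft_force"],s["time_s"])
E
```

```text
[0.55690955 0.15936513 0.19814115] [-0.70431148 -1.68671691 -0.04680018] 3.6667
```

```bash
true
```

```text
(no output)
```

View pics/w3.png

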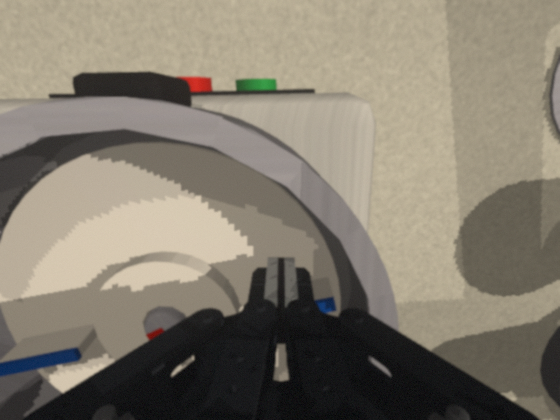

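The vane (blue end at 325,305) is turning ahead of the fingertip, and the plate has followed by about 80°. I'll continue round.

Request:
move_arm:
  increments:
    - [1,[0.003,0.007,0],0]
    - [1,[0.005,0.014,0],0]
    - [1,[0.007,0.021,0],0]
    - [1,[0.007,0.028,0],0]
    - [1,[0.007,0.035,0],0]
    - [1,[0.006,0.041,0],0]
    - [1,[0.005,0.048,0],0]
    - [1,[0.002,0.055,0],0]
    - [1,[-0.001,0.061,0],0]
    - [1,[-0.004,0.067,0],0]
    - [1,[-0.008,0.072,0],0]
    - [1,[-0.008,0.072,0],0]

```text
time_s: 4.72
eef_pos: [0.6294, 0.1497, 0.1981]
orientation: [0.0, 0.708, 0.706, 0.0]
ft_force: [1.1, 0.2, -0.3]
grip_width: -0.001
```

```bash
python3 - <<'E'
from h import *
s,im=grab("wrist","w4");print(s["eef_pos"],s["ft_force"],s["time_s"])
E
```

```text
[0.62936781 0.14971297 0.19814846] [ 1.09930957  0.15853818 -0.31204041] 4.7167
```

```bash
true
```

```text
(no output)
```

View pics/w4.png

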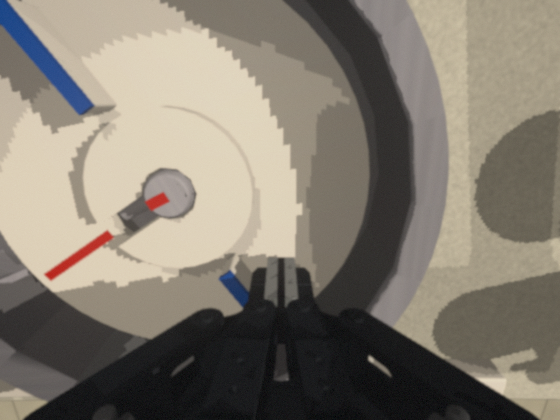

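```bash
cat > meas.py <<'E'
from h import *
def line(m,z,T):
    ys,xs=np.nonzero(m);P=onz("wrist",np.c_[xs,ys],z,T)[:,:2];c=P.mean(0);v=np.linalg.svd(P-c)[2][0];return c,v,np.ptp((P-c)@v),len(xs)
def run(fn,zs=.206,zw=.191):
    s=observe();T=Tcam("wrist",s)
    im=cv2.imread(fn)[...,::-1].copy();red,blue=masks(im)
    n,l,st,c=cv2.connectedComponentsWithStats(red.astype(np.uint8))
    ks=[k for k in range(1,n) if st[k][4]>25]
    for k in ks:
        for z in (zs,zw):
            q,v,L,N=line(l==k,z,T)
            a=np.degrees(np.arctan2(v[1],v[0])); print("red",c[k].round(1),N,"z",z,"ctr",q.round(4),"ang %.1f/%.1f"%(a,a-180 if a>0 else a+180),"len %.4f"%L)
    n,l,st,c=cv2.connectedComponentsWithStats(blue.astype(np.uint8))
    for k in range(1,n):
        if st[k][4]>60:
            q,v,L,N=line(l==k,.211,T);a=np.degrees(np.arctan2(v[1],v[0]));print("blue",c[k].round(1),N,q.round(4),"ang %.1f/%.1f"%(a,a-180 if a>0 else a+180),"len %.4f"%L)
E
python3 -c "
from meas import *
run('pics/w4_raw.png')
im=cv2.imread('pics/w4_raw.png');cv2.imwrite('pics/w4z.png',cv2.resize(im[140:290,30:230],None,fx=4,fy=4,interpolation=cv2.INTER_CUBIC))
s=observe();T=Tcam('wrist',s)
print(onz('wrist',[169,193],.206,T))
"
```

```text
red [156.6 201.2] 236 z 0.206 ctr [0.5889 0.0957] ang -63.9/116.1 len 0.0100
red [156.6 201.2] 236 z 0.191 ctr [0.5937 0.0895] ang -63.9/116.1 len 0.0111
red [ 78.8 255.1] 718 z 0.206 ctr [0.6158 0.0554] ang -56.4/123.6 len 0.0410
red [ 78.8 255.1] 718 z 0.191 ctr [0.6235 0.0447] ang -56.4/123.6 len 0.0455
blue [41.9 57.4] 2333 [0.5315 0.0632] ang 33.2/-146.8 len 0.0424
blue [235.2 288. ] 436 [0.6311 0.1297] ang 31.3/-148.7 len 0.0192
[[0.58507488 0.10170507 0.206     ]]
```

View pics/w4z.png

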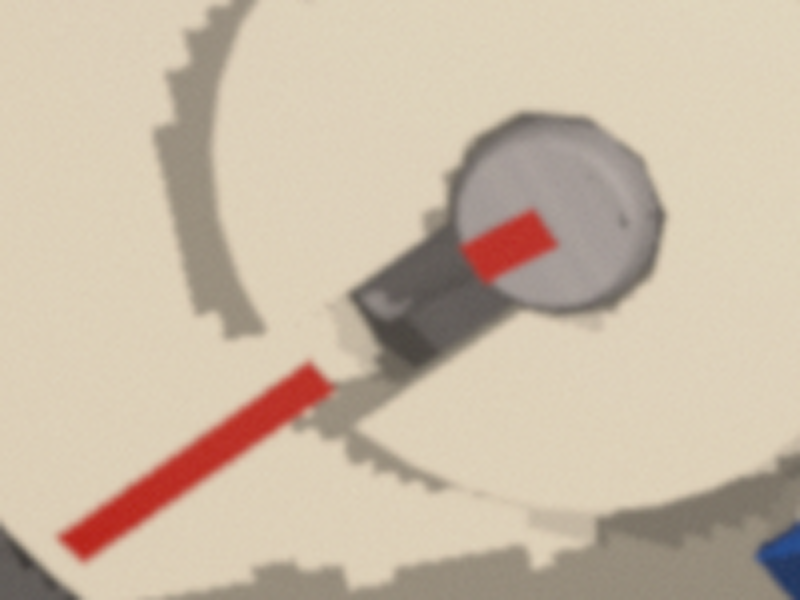

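Request:
move_arm:
  increments:
    - [1,[-0.003,0.003,0],0]
    - [1,[-0.005,0.006,0],0]
    - [1,[-0.005,0.006,0],0]
    - [1,[-0.005,0.006,0],0]

```text
time_s: 5.1
eef_pos: [0.6345, 0.1455, 0.1983]
orientation: [0.0, 0.708, 0.706, 0.0]
ft_force: [0.5, -0.8, -0.4]
grip_width: -0.002
```

```bash
python3 - <<'E'
from meas import *
s,im=grab("wrist","w5",(0,140,230,310),3.4);print(s["eef_pos"],s["ft_force"],s["time_s"])
run("pics/w5_raw.png")
E
```

```text
[0.63453716 0.14553866 0.19834512] [ 0.47836744 -0.78534013 -0.41973337] 5.1
red [164.6 189.8] 240 z 0.206 ctr [0.5892 0.0954] ang -62.1/117.9 len 0.0100
red [164.6 189.8] 240 z 0.191 ctr [0.5934 0.0897] ang -62.1/117.9 len 0.0111
red [ 76.5 236.2] 756 z 0.206 ctr [0.6116 0.0518] ang -61.8/118.2 len 0.0412
red [ 76.5 236.2] 756 z 0.191 ctr [0.6183 0.0412] ang -61.8/118.2 len 0.0457
blue [71.2 43.3] 1915 [0.5322 0.0703] ang 29.1/-150.9 len 0.0348
blue [235.5 284.7] 493 [0.635  0.1254] ang 26.0/-154.0 len 0.0219
```

```bash
true
```

```text
(no output)
```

View pics/w5.png

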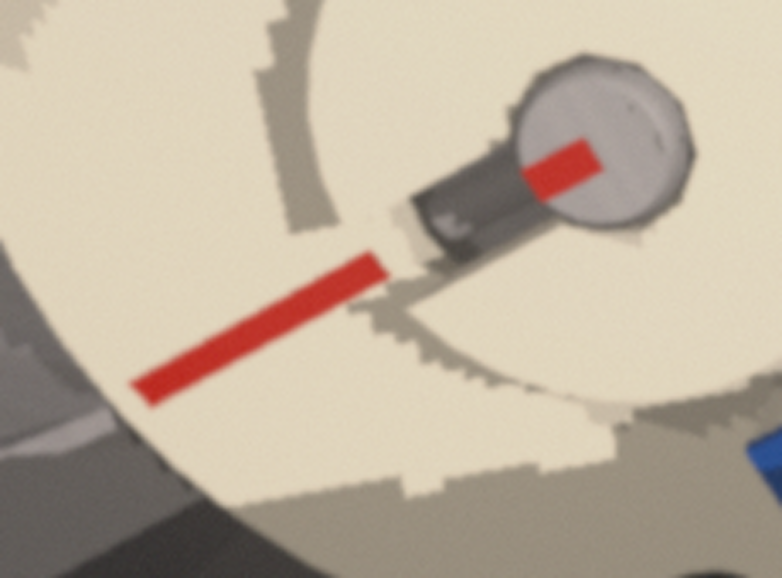

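Request:
move_arm:
  increments:
    - [1,[-0.001,0.001,0],0]
    - [1,[-0.0015,0.0015,0],0]
    - [1,[-0.0015,0.0015,0],0]
    - [1,[-0.0015,0.0015,0],0]

```text
time_s: 5.48
eef_pos: [0.6358, 0.1442, 0.1983]
orientation: [-0.0, 0.708, 0.706, -0.0]
ft_force: [-1.0, 1.0, 0.2]
grip_width: 0.001
```

```bash
python3 - <<'E'
from meas import *
s,im=grab("wrist","w6",(0,140,230,310),3.4);print(s["eef_pos"],s["ft_force"],s["time_s"])
run("pics/w6_raw.png")
E
```

```text
[0.63582105 0.14420488 0.1982897 ] [-1.04836985  1.04251397  0.16933695] 5.4833
red [167.4 186.9] 243 z 0.206 ctr [0.5893 0.0953] ang -61.6/118.4 len 0.0101
red [167.4 186.9] 243 z 0.191 ctr [0.5933 0.0898] ang -61.6/118.4 len 0.0112
red [ 76.9 231.7] 766 z 0.206 ctr [0.6107 0.051 ] ang -63.0/117.0 len 0.0412
red [ 76.9 231.7] 766 z 0.191 ctr [0.6171 0.0406] ang -63.0/117.0 len 0.0457
blue [79.2 41. ] 1782 [0.5328 0.0719] ang 28.0/-152.0 len 0.0326
blue [236.1 283.2] 497 [0.6355 0.1243] ang 24.6/-155.4 len 0.0221
```

```bash
true
```

```text
(no output)
```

View pics/w6.png

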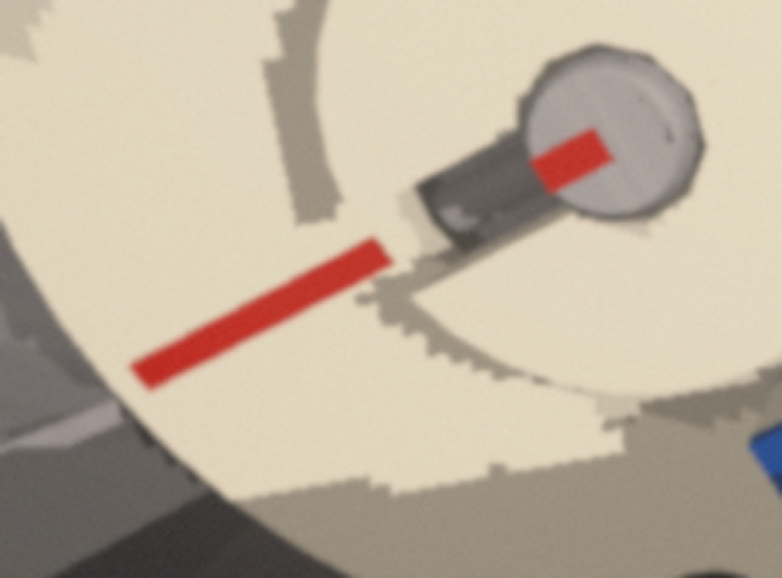

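Request:
move_arm:
  increments:
    - [1,[0.005,-0.006,0],0]
    - [1,[0.011,-0.012,0],0]
    - [1,[0.017,-0.022,0],0]
    - [1,[0.021,-0.033,0],0]
    - [1,[0.022,-0.044,0],0]
    - [1,[0.022,-0.056,0],0]
    - [1,[0.02,-0.067,0],0]
    - [1,[0.0165,-0.078,0],0]
    - [1,[0.0165,-0.078,0],0]
    - [1,[0.0165,-0.078,0.003],0]
    - [1,[0.0165,-0.078,0.006],0]
    - [1,[0.0165,-0.078,0.006],0]

```text
time_s: 6.53
eef_pos: [0.558, 0.161, 0.1914]
orientation: [-0.0, 0.708, 0.706, -0.0]
ft_force: [1.2, 0.7, -0.1]
grip_width: -0.002
```

```bash
python3 - <<'E'
from meas import *
s,im=grab("wrist","w7");print(s["eef_pos"],s["ft_force"],s["time_s"])
s,im=grab("top","t7",(165,90,315,240),4)
E
```

```text
[0.55795997 0.16096751 0.19138386] [ 1.16393488  0.71495057 -0.11495059] 6.5333
```

```bash
true
```

```text
(no output)
```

View pics/w7.png

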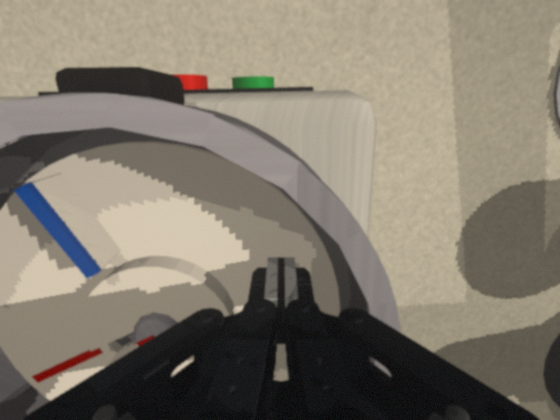

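The fingertip is on the clear web opposite the slot; the slot line (65,365) and the pin line (148,340) still look collinear. Next I'll press in small steps.

Request:
move_arm:
  increments:
    - [1,[0,0,0.001],0]
    - [1,[0,0,0.002],0]
    - [1,[0,0,0.003],0]
    - [1,[0,0,0.003],0]

```text
time_s: 6.97
eef_pos: [0.5582, 0.1609, 0.1897]
orientation: [0.0, 0.708, 0.706, 0.0]
ft_force: [-0.4, -0.2, 5.4]
grip_width: 0.001
```

Request:
move_arm:
  increments:
    - [1,[0,0,0.001],0]
    - [1,[0,0,0.002],0]
    - [1,[0,0,0.003],0]
    - [1,[0,0,0.003],0]

```text
time_s: 7.3
eef_pos: [0.5581, 0.1609, 0.1867]
orientation: [0.0, 0.708, 0.706, 0.0]
ft_force: [0.2, 0.2, 5.2]
grip_width: 0.004
```

Going down at a steady 5 N, so it is sliding over the pin.

Request:
move_arm:
  increments:
    - [1,[0,0,0.001],0]
    - [1,[0,0,0.002],0]
    - [1,[0,0,0.003],0]
    - [1,[0,0,0.003],0]

```text
time_s: 7.63
eef_pos: [0.5581, 0.1609, 0.1836]
orientation: [0.0, 0.708, 0.706, 0.0]
ft_force: [0.1, 1.4, 4.9]
grip_width: -0.001
```

Request:
move_arm:
  increments:
    - [1,[0,0,0.001],0]
    - [1,[0,0,0.002],0]
    - [1,[0,0,0.003],0]
    - [1,[0,0,0.003],0]

```text
time_s: 7.97
eef_pos: [0.5583, 0.161, 0.1813]
orientation: [0.001, 0.708, 0.707, 0.001]
ft_force: [-1.8, -0.0, 9.8]
grip_width: 0.0
```

Request:
move_arm:
  increments:
    - [1,[0,0,0.001],0]
    - [1,[0,0,0.002],0]
    - [1,[0,0,0.003],0]
    - [1,[0,0,0.003],0]

```text
time_s: 8.3
eef_pos: [0.5589, 0.1612, 0.1798]
orientation: [0.001, 0.708, 0.707, 0.002]
ft_force: [-2.5, 1.2, 16.7]
grip_width: -0.003
```

Request:
move_arm:
  increments:
    - [1,[0,0,-0.006],0]
    - [1,[0,0,-0.015],0]
    - [1,[0,0,-0.04],0]
    - [1,[0,0,-0.08],0]
    - [1,[0,0,-0.115],0]
    - [1,[-0.03,0.03,-0.115],0]
    - [1,[-0.06,0.06,-0.115],0]
    - [1,[-0.06,0.06,-0.115],0]
    - [1,[-0.06,0.06,-0.115],0]

```text
time_s: 9.05
eef_pos: [0.6184, 0.099, 0.2909]
orientation: [-0.001, 0.709, 0.706, -0.001]
ft_force: [0.6, -0.1, -0.3]
grip_width: -0.001
```

```bash
python3 - <<'E'
from meas import *
s,im=grab("wrist","w8",(80,0,480,420),1.4);print(s["eef_pos"],s["ft_force"],s["time_s"])
run("pics/w8_raw.png",zw=.183)
E
```

```text
[0.61843603 0.099024   0.2909035 ] [ 0.61414799 -0.09586112 -0.27048907] 9.05
red [274.2 177.1] 82 z 0.206 ctr [0.5887 0.0969] ang 117.2/-62.8 len 0.0097
red [274.2 177.1] 82 z 0.183 ctr [0.5941 0.0963] ang 117.2/-62.8 len 0.0107
red [210.  202.9] 293 z 0.206 ctr [0.6087 0.0476] ang -63.5/116.5 len 0.0410
red [210.  202.9] 293 z 0.183 ctr [0.6161 0.0422] ang -63.5/116.5 len 0.0451
blue [234.6  85.4] 533 [0.5257 0.0716] ang 26.4/-153.6 len 0.0424
blue [318.  246.8] 335 [0.6436 0.1307] ang 26.7/-153.3 len 0.0442
```

```bash
true
```

```text
(no output)
```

View pics/w8.png

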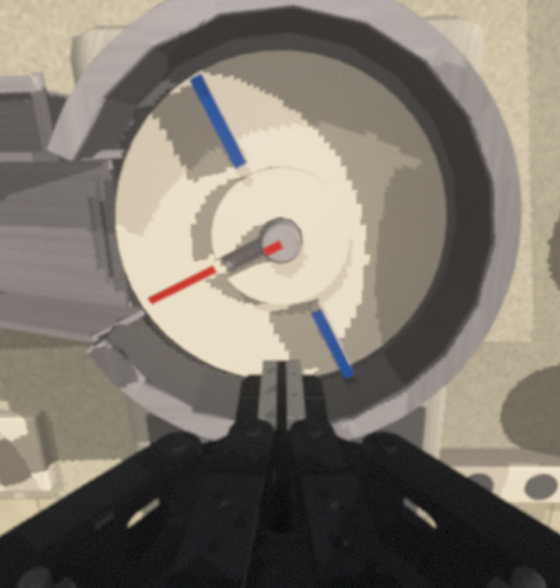

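Request:
move_arm:
  increments:
    - [1,[0.03,0,0],0]
    - [1,[0.06,0,0],0]
    - [1,[0.09,0,0],0]
    - [1,[0.09,0,0],0]
    - [1,[0.09,0,0],0]
    - [1,[0.09,0,0],0]

```text
time_s: 9.6
eef_pos: [0.6174, 0.191, 0.2924]
orientation: [0.0, 0.707, 0.707, -0.0]
ft_force: [0.2, 0.1, 1.2]
grip_width: 0.002
```

```bash
python3 - <<'E'
from meas import *
s,im=grab("wrist","w9");np.save("s9.npy",np.r_[s["eef_pos"],s["orientation"]]);print(s["eef_pos"],s["ft_force"],s["time_s"])
run("pics/w9_raw.png",zw=.183)
E
```

```text
[0.61736748 0.19098696 0.29244365] [0.20063506 0.11701192 1.24172291] 9.6
red [150.  177.7] 83 z 0.206 ctr [0.5892 0.0945] ang -60.6/119.4 len 0.0099
red [150.  177.7] 83 z 0.183 ctr [0.5946 0.0847] ang -60.6/119.4 len 0.0108
red [ 99.6 203.1] 279 z 0.206 ctr [0.609  0.0536] ang -63.4/116.6 len 0.0406
red [ 99.6 203.1] 279 z 0.183 ctr [0.6165 0.0397] ang -63.4/116.6 len 0.0447
blue [99.7 85.4] 661 [0.526  0.0726] ang 26.5/-153.5 len 0.0436
blue [534.1 186.6] 2501 [0.5958 0.3759] ang 38.1/-141.9 len 0.0689
blue [203.6 246.1] 371 [0.6432 0.1311] ang 26.4/-153.6 len 0.0437
```

Request:
move_arm:
  increments:
    - [1,[-0.03,0,0],0]
    - [1,[-0.06,0,0],0]
    - [1,[-0.09,0,0],0]
    - [1,[-0.12,0,0],0]
    - [1,[-0.15,0,0],0]
    - [1,[-0.18,0,0],0]
    - [1,[-0.18,0,0],0]
    - [1,[-0.18,0,0],0]
    - [1,[-0.18,0,0],0]

```text
time_s: 10.4
eef_pos: [0.6174, 0.0107, 0.2925]
orientation: [-0.0, 0.708, 0.706, 0.0]
ft_force: [-0.2, 1.3, -0.0]
grip_width: 0.002
```

```bash
python3 - <<'E'
from meas import *
s,im=grab("wrist","w10");np.save("s10.npy",np.r_[s["eef_pos"],s["orientation"]]);print(s["eef_pos"],s["ft_force"],s["time_s"])
run("pics/w10_raw.png",zw=.183)
def comps(i):
    im=cv2.imread(f"pics/w{i}_raw.png")[...,::-1].copy();v=np.load(f"s{i}.npy");T=Tcam("wrist",dict(eef_pos=v[:3],orientation=v[3:]));o={}
    for nm,m in zip(("red","blue"),masks(im)):
        n,l,st,c=cv2.connectedComponentsWithStats(m.astype(np.uint8))
        for k in range(1,n):
            if st[k][4]>25: o.setdefault(nm,[]).append(c[k])
    return T,o
(T1,a),(T2,b)=comps(9),comps(10)
for nm in a:
  for p in a[nm]:
    for q in b[nm]:
      o1,d1=ray("wrist",p,T1);o2,d2=ray("wrist",q,T2);d1=d1[0];d2=d2[0]
      A=np.c_[d1,-d2];t=np.linalg.lstsq(A,o2-o1,rcond=None)[0];x,y=o1+t[0]*d1,o2+t[1]*d2
      if np.linalg.norm(x-y)<.006: print(nm,p.round(),q.round(),((x+y)/2).round(4),"gap",np.linalg.norm(x-y).round(4))
E
```

```text
[0.61744521 0.01066491 0.29247768] [-0.18932432  1.28200113 -0.0013044 ] 10.4
red [393.9 177.4] 80 z 0.206 ctr [0.5893 0.0968] ang -62.8/117.2 len 0.0095
red [393.9 177.4] 80 z 0.183 ctr [0.5948 0.1052] ang -62.8/117.2 len 0.0104
red [315.5 203.1] 274 z 0.206 ctr [0.6093 0.0392] ang -63.4/116.6 len 0.0403
red [315.5 203.1] 274 z 0.183 ctr [0.6168 0.0418] ang -63.4/116.6 len 0.0443
blue [364.5  86.5] 554 [0.5266 0.0685] ang 26.6/-153.4 len 0.0423
blue [427.2 246.6] 378 [0.6438 0.1273] ang 27.3/-152.7 len 0.0446
blue [ 57.8 369.9] 186 [ 0.765  -0.1882] ang -24.2/155.8 len 0.0396
red [150. 178.] [394. 177.] [0.5888 0.0957 0.2075] gap 0.0003
red [100. 203.] [315. 203.] [0.6161 0.0411 0.1842] gap 0.0003
blue [100.  85.] [365.  86.] [0.5258 0.0695 0.2044] gap 0.0008
blue [204. 246.] [427. 247.] [0.6464 0.1298 0.2045] gap 0.0008
```

```bash
python3 - <<'E'
from h import *
s,im=grab("top","t11");print(s["ft_force"],s["time_s"])
print(finish_job())
E
```

```text
[-0.09652724 -0.0653664   0.07017712] 10.45
the job is handed in; nothing more can be done
None
```

```bash
true
```

```text
(no output)
```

View pics/t11.png

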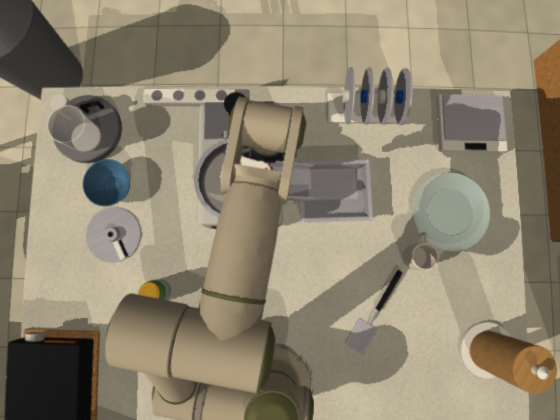

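The ejector plate is aligned with the drive pin and pressed fully home. The hand is clear above it, and I handed the job in at about 10.5 s.

- **Turning:** I pushed one vane about 150° clockwise with the shut fingertips until the slot line stood at about −63°. My readings of the pin line ranged from −61.6° to −65.2°, averaging about −63.2°.
- **Pressing:** I pressed on the clear web opposite the slot. The plate slid down at about 5 N, then stopped firmly, and I pushed to about 17 N before lifting off.
- **Final checks:**
  - Measured from two wrist views, the vane tops are at 204.5 mm and the web line at 184 mm. The shaft top read 207.5 mm instead of 206, so the views run about 1.5 mm high. Corrected, these are about 203 mm and 183 mm, which is fully home.
  - One rougher check, the spacing of the vanes in a single view, looked more like the perched height. The two-view measurement and the 8 mm of travel both contradict it.
  - In the last top picture the pan, disc, mug, bowl, platter, spatula and the visible edges of the jar and pusher are where they started. The arm hides part of the view. The wrist force was about zero.

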